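# Change the jars of a three-station mill, lock its hold-down frame and start it

### The arm

A 6-joint arm with a two-finger parallel gripper is mounted at the origin on a cart in front of the work surface, level with it; the furniture and walls round the work are solid. World frame = base frame: x ahead of the robot, y to its left, z up, the work surface at z = 0. Lengths are in m, angles in rad, forces in N, time in s.
With the tool pointing down it reaches from about 0.325 to 0.85 m from the base axis. Payload 15.5 kg.
Tool frame: the origin (TCP) lies at the very end of the fingers, on their centre line; the grasp point (between the pads) lies 19 mm behind it; z points along the fingers, y is the line along which they close (so a half turn about z gives the same grasp; the last joint's range is limited). The gripper opens to 91 mm and grips with 3 to 60 N. Pads are 32 mm wide; open, the fingers measure 118 mm over their backs; the gripper's body (76 mm by 178 mm) begins 60 mm behind the grasp point.
Start: joints at [1.238, 0.494, 1.345, -0, 1.302, -0.096], TCP at [0.147, 0.607, 0.214] pointing down, gripper open.
Joint ranges: [-2.91, 2.91], [-0.82, 2.16], [0.22, 2.67], [-1.22, 4.37], [0.12, 2.79], [-3.08, 3.08]. Speed limits (rad/s): [1.89, 1.89, 2.57, 3.01, 3.01, 3.01].

### API

Orientations are given as a 3x3 rotation matrix whose columns are the frame's x, y, z axes.
In Python, from plant import manip, optics, nets gives the robot as it stands. Calls block until the motion is done:
- manip.movep(position, orientation): joint-space move of the TCP to a pose.
- manip.move_straight(position, attitude=None, vel=0.15): straight line of the TCP; attitude=None keeps the orientation; vel is the mean speed in m/s.
- manip.set_joints(angles): joint-space move.
- manip.let_go() and manip.clamp(): open the fingers fully, or close them until they stop; the grip force is fixed at half the most.
- manip.pause(seconds).
- manip.ik(position, orientation): joint angles nearest the present ones, or None.
- optics.read_camera(name): name is "scene" or "top" or "wrist"; returns a dict with "img" (480x640x3 uint8, red, green, blue), "range_z" (480x640 float32, m along the optical axis (not along the pixel's ray), 0 where there is no reading), "fx", "fy", "cx", "cy" (pixels), "position" and "attitude" of the camera in the world; the wrist camera has in their place "tool_from_camera" (4x4, takes a point from camera to tool coordinates, whose origin is the TCP and whose axes are the flange's). Camera axes: x right, y down, z forward; pixel columns grow to the right and rows downward; lengths in m; the calibration is good to about 2 mm. A picture is of the moment at which its call begins: read the wrist's pose just before it.
A pose or a line that the arm cannot do raises manip.PlanningError and nothing moves.
- manip.sign_off(): hands the job in; it is judged then, once.
Trained networks look in a picture, given as the dict that the camera call returned (one of the last four; its "shot" number tells which), for a name from the list of things; names that differ only in an ending like _2 or _b are one class to them, and where a whole thing is asked for, a point or a joint stands for the part that bears it (a point fixed in the world has none). Each returns a list of dicts, best first, with "confidence" (0 to 1); they miss things now and then, are a little off and sometimes report something else, mostly with a low value. They report only what shows in the picture. A call takes as long as a camera call. They do not tell look-alikes from the thing itself.
- nets.regions_of(picture, thing): "region" (480x640 bool, what is visible of it).
- nets.pinpoint(picture, thing): "position" ([x, y, z] in m, in the coordinates of the camera as it stood for that picture, good to about 4 mm: a listed point, or the origin of a listed thing).
Readings, each from a call of its own:
- manip.read_clock(): time.
- manip.read_qpos(): joint angles.
- manip.read_dq(): joint speeds.
- manip.read_joint_torque(): joint torques, N m.
- manip.read_eef_pos(): TCP position.
- manip.read_orientation(): TCP orientation.
- manip.read_ft_force(): force on the tool from outside, world axes, zero at the start.
- manip.read_ft_torque(): the same for the moment, N m.
- manip.read_finger_gap(): finger opening in m.
- manip.read_grasp_force(): force on a finger pad.
Only numpy, scipy, OpenCV 4.12 (cv2) and the standard library are available. Lean on these libraries where they do the work, as an engineer would, in place of code of your own. Each camera call takes 0.05 s, during which the arm holds its last target. There are 200 camera calls.

### The job

Change the jars of the mill: take the finished jar off its middle coupling and stand it upright on the white bench cover at the left, and put every fresh jar from the bench onto a coupling of its own, turned until the splines line up and it sits fully home on the deck. Then hook the rear edge of the hold-down frame under the lip along the back of the mill, centred on it, swing it down and press its front edge until the sprung clamp snaps over it; after that push the start button fully in. Do not knock over or push away the other things on the bench.

Things in the scene. Friction and masses are not known exactly. Their poses are not given: they have to be found in the camera images.
- mill: the jar mill, fixed, white housing 175 x 256 mm, deck 30 mm above the mat; origin on the mat under the middle coupling, x to its rear, y along the row of three couplings (80 mm apart). Control column 50 mm wide, 85 mm high at its +y end (y 127 to 177 mm). Two front rests for the frame, tops at z 93 mm, x -66, y +-100 mm. Nothing on it is above z 126 mm
- lip (a point): middle of the front edge of the retaining lip along the mill's rear: 58 mm behind the mill's origin, its underside 106 mm up, where this point lies; axes as the mill's. Under the lip a ledge, top 13 mm below this point, and a web 15 mm behind it make a steel channel 234 mm long between end plates, open to the front; the flared mouth reaches 8 mm forward and 8 mm up
- station_1 (a point): point on the axis of coupling 1 (+y station), on the deck surface where the jar's underside comes to rest; axes as the mill's. The coupling's steel teeth (six, 7 mm wide, 34 mm across the tips, tapered on top) stand 20 mm above this point, its pointed tip 25 mm; a jar that is not lined up stays about 20 mm too high
- station_2 (a point): point on the axis of coupling 2 (middle station), on the deck surface where the jar's underside comes to rest; axes as the mill's. The coupling's steel teeth (six, 7 mm wide, 34 mm across the tips, tapered on top) stand 20 mm above this point, its pointed tip 25 mm; a jar that is not lined up stays about 20 mm too high
- station_3 (a point): point on the axis of coupling 3 (-y station), on the deck surface where the jar's underside comes to rest; axes as the mill's. The coupling's steel teeth (six, 7 mm wide, 34 mm across the tips, tapered on top) stand 20 mm above this point, its pointed tip 25 mm; a jar that is not lined up stays about 20 mm too high
- coupling_1 (a joint): angle of coupling 1 about the vertical, rad, counter-clockwise from above: at 0 one of its six teeth points along the mill's +x. Held by a stiff geared motor (0.35 N m), it stays where it is
- coupling_2 (a joint): angle of coupling 2 about the vertical, rad, counter-clockwise from above: at 0 one of its six teeth points along the mill's +x. Held by a stiff geared motor (0.35 N m), it stays where it is
- coupling_3 (a joint): angle of coupling 3 about the vertical, rad, counter-clockwise from above: at 0 one of its six teeth points along the mill's +x. Held by a stiff geared motor (0.35 N m), it stays where it is
- jar_1: fresh grinding jar, 0.2 kg, bottom-heavy: hollow steel foot 60 mm wide, 26 mm high, body 56 mm wide up to the lid's shoulder at 60 mm, black ribbed grip 28 mm wide from there to 94 mm (grasp it here); origin at the centre of its underside, z up. Six slots 60 degrees apart in the foot, one on its +x (white marks on the lid over them), take a coupling's teeth within about 1 mm and 4 degrees. May be absent
- jar_2: fresh grinding jar, 0.2 kg, bottom-heavy: hollow steel foot 60 mm wide, 26 mm high, body 56 mm wide up to the lid's shoulder at 60 mm, black ribbed grip 28 mm wide from there to 94 mm (grasp it here); origin at the centre of its underside, z up. Six slots 60 degrees apart in the foot, one on its +x (white marks on the lid over them), take a coupling's teeth within about 1 mm and 4 degrees. May be absent
- jar_3: fresh grinding jar, 0.2 kg, bottom-heavy: hollow steel foot 60 mm wide, 26 mm high, body 56 mm wide up to the lid's shoulder at 60 mm, black ribbed grip 28 mm wide from there to 94 mm (grasp it here); origin at the centre of its underside, z up. Six slots 60 degrees apart in the foot, one on its +x (white marks on the lid over them), take a coupling's teeth within about 1 mm and 4 degrees. May be absent
- used_jar: finished jar, just like the fresh ones, fully home on the middle coupling at the start; lift it straight up by its grip, 26 mm to clear the coupling
- cover (a point): a point on the top of the white bench cover, the light sheet that lies on the left part of the bench: flat, 6 mm higher than the dark mat, free from x 0.30 to 0.50 and from y -0.05 (its edge towards the mat) to 0.45 save for what stands on it
- frame: hold-down frame, 0.3 kg: flat dark steel grid 136 (x) by 224 mm (y), 6 mm thick, black bridge handle; origin at the centre of its underside, +x to its rear edge. Locked, it lies over the mill's origin, 93 mm up, axes along the mill's; jar grips stand up through its slots (40 mm wide in y, 92 mm long in x). Tip the rear edge down about 15 degrees to slide its last 10 mm under the lip; laid flat, its front is stopped by the clamp
- frame_handle (a point): middle of the frame's handle: bar along the frame's y, 124 mm long, 14 mm thick, 18 mm high, centre 25 mm in front of the frame's origin and 53 mm above its underside, 38 mm clear under it
- clamp (a joint): sprung clamp at the middle of the mill's front, an upright steel blade 30 mm wide hinged at the deck: 0 closed (its spring holds it there), grows as its top is pushed outward, to the front; it must be pushed out about 0.1 rad for the frame to pass
- clamp_nose (a point): under the tip of the clamp's nose: closed, 62 mm in front of the mill's origin and 101.5 mm above it. The nose is bevelled on top up to 118 mm, so that about 10 N down on the frame's front edge (15 N on its handle) snaps it past; the thumb tab on top reaches 125 mm
- start (a joint): start button, m: 0 out, 0.006 fully in, about 5 N, springs back
- start_top (a point): centre of the top of the round black start button (28 mm across) on the control column; press straight down
- hose (a point): fixed point on the front of the thick cream pump hose, 25 mm thick, that hangs left of the mill: from here it rises nearly upright (drifting back 40 mm by 0.53 m height), and below it bends down and to the left, its lowest bight 97 mm above the bench near x 0.56 to 0.64, y -0.07 to 0.10. Solid: keep arm and gripper in front of it
- beaker: beaker 59 mm across, 70 mm high that stood on the bench beside the work: a bystander, to be left
- hexkey: black hexagon key 84 mm long that stood on the bench beside the work: a bystander, to be left
There are look-alikes about, which are no part of the job. What is shaped like the jar_3 but red is not meant.

How it is judged:
By the outcome, as a careful person would: the job done as asked, in the order asked, and still so for the second after the job is handed in, with the robot touching nothing.
Of jar_1, jar_2, jar_3 only 2 to 3 are there at a start; the rules pass over those that are not, and their reading is None.
At some moment in a run one of jar_1, jar_2, jar_3 may be knocked a few centimetres aside while the robot is not near it.
Once in a run the grip may slacken for a moment while it holds something.
It also fails if it takes over 192 s, if anything falls off the work surface, if the arm or the gripper's body presses on something with over 40 N, if the wrist force passes 120 N, or if a joint passes its speed limit or range.

## Working session

There is one attempt and no reset: what is moved stays moved. The work goes in short steps, each a Python script; the robot and the scene stay as the last script left them, time stands still between calls to the robot, and variables do not carry over. Pictures are saved under pics/ and viewed, at most 14 in all, crops included, and the job is handed in when it is done.

```bash
ls; mkdir -p pics; cat > h.py <<'E'
import numpy as np, cv2
from plant import manip, optics, nets
def shot(n):
    if n=="wrist":
        p=np.array(manip.read_eef_pos());R=np.array(manip.read_orientation())
    c=optics.read_camera(n)
    if n=="wrist":
        T=np.array(c["tool_from_camera"]);c["R"]=R@T[:3,:3];c["t"]=p+R@T[:3,3]
    else: c["R"]=np.array(c["attitude"]);c["t"]=np.array(c["position"])
    return c
def W(c,p): return c["R"]@np.asarray(p)+c["t"]
def pin(c,n): return [(round(float(d["confidence"]),2),np.round(W(c,d["position"]),4)) for d in nets.pinpoint(c,n)]
def save(c,f): cv2.imwrite("pics/"+f+".png",c["img"][:,:,::-1])
def cloud(c):
    z=c["range_z"];v,u=np.mgrid[:480,:640]
    P=np.stack([(u-c["cx"])/c["fx"]*z,(v-c["cy"])/c["fy"]*z,z],-1)
    return P@c["R"].T+c["t"]
def px(c,p):
    q=c["R"].T@(np.asarray(p)-c["t"]);return q[0]/q[2]*c["fx"]+c["cx"],q[1]/q[2]*c["fy"]+c["cy"]
def down(yaw):  # tool z down, tool y axis at angle yaw
    y=np.array([np.cos(yaw),np.sin(yaw),0]);z=np.array([0,0,-1.]);return np.stack([np.cross(y,z),y,z],1)
E
cat > a.py <<'E'
from h import *
print(manip.read_orientation())
for n in ["scene","top"]:
    c=shot(n);save(c,n+"0");print(n,c["t"],c["R"][:,2],c["fx"])
    for t in ["mill","lip","station_2","jar_1","used_jar","frame","frame_handle","clamp_nose","start_top","hose","beaker","hexkey","cover"]:
        print(t,pin(c,t))
E
python3 a.py
```

```text
pics
[[-9.71866396e-01  2.35532508e-01 -3.82768263e-04]
 [ 2.35532800e-01  9.71865682e-01 -1.18128083e-03]
 [ 9.37693018e-05 -1.23820163e-03 -9.99999229e-01]]
scene [-0.08009452 -0.83804819  1.18316774] [ 0.39688661  0.53119802 -0.74853836] 489.82847440250157
mill [(0.6, array([ 0.5134, -0.3623, -0.004 ]))]
lip [(0.61, array([ 0.5719, -0.366 ,  0.105 ])), (0.58, array([ 0.4411, -0.0985,  0.0022]))]
station_2 [(0.95, array([ 0.5152, -0.2827,  0.0272])), (0.82, array([ 0.5135, -0.3639,  0.0257])), (0.81, array([ 0.5096, -0.4436,  0.0311]))]
jar_1 [(0.87, array([ 0.5613, -0.5652,  0.0044])), (0.72, array([ 0.4252, -0.0212,  0.0023])), (0.58, array([ 0.4431, -0.1015,  0.0027])), (0.57, array([0.432 , 0.0876, 0.007 ]))]
used_jar [(0.91, array([ 0.5127, -0.3639,  0.0319]))]
frame [(0.98, array([0.4087, 0.3253, 0.0068])), (0.25, array([ 0.5156, -0.284 ,  0.0288]))]
frame_handle [(0.65, array([0.3793, 0.3238, 0.0576])), (0.57, array([0.4419, 0.0586, 0.0024]))]
clamp_nose [(0.66, array([ 0.4555, -0.3588,  0.1037])), (0.31, array([0.3762, 0.3245, 0.0586]))]
start_top [(0.47, array([ 0.4846, -0
[... 604 characters left out ...]
), (0.64, array([ 0.5092, -0.4407,  0.0318]))]
jar_1 [(0.92, array([0.4423, 0.0914, 0.0027])), (0.81, array([ 0.5598, -0.567 , -0.    ])), (0.79, array([ 0.4445, -0.0998,  0.0008])), (0.56, array([ 0.4281, -0.0093,  0.0053]))]
used_jar [(0.9, array([ 0.5121, -0.3609,  0.0295]))]
frame [(0.58, array([0.4116, 0.3215, 0.0084]))]
frame_handle []
clamp_nose [(0.63, array([ 0.4548, -0.3548,  0.1018]))]
start_top [(0.46, array([ 0.491 , -0.2102,  0.1064]))]
hose [(0.68, array([ 0.4269, -0.0108,  0.0035])), (0.57, array([ 0.575 , -0.1078,  0.3014]))]
beaker [(0.75, array([0.6022, 0.1357, 0.0046]))]
hexkey [(0.39, array([ 0.3379, -0.4186, -0.0033]))]
cover [(0.57, array([ 0.5135, -0.3598,  0.0307]))]
```

View pics/scene0.png

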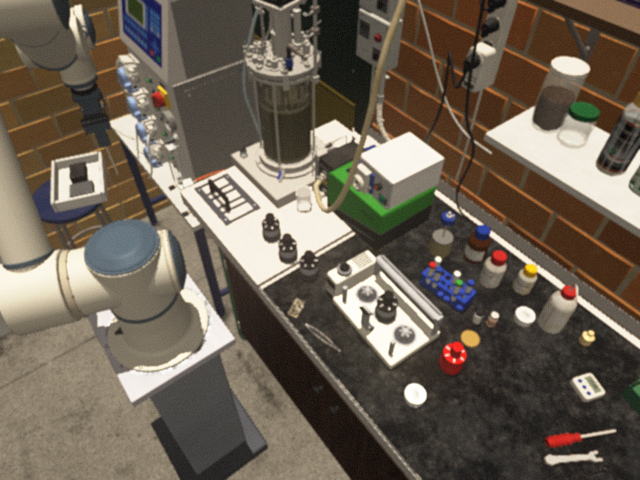

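View pics/top0.png

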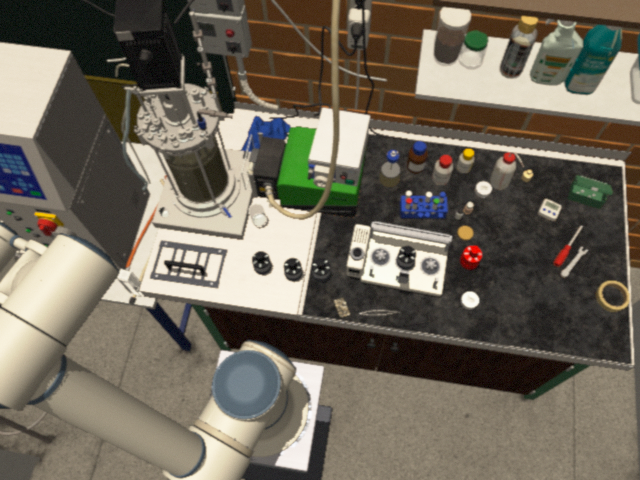

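The scene picture shows three black fresh jars in a row at pixels (270,226), (287,246) and (309,262). The red look-alike is at (453,357), the mill around (385,305) with the used jar in the middle, and the frame at (225,197) with its handle toward the robot. The top picture agrees. I'll go to the mill by a path in front of the hose and look closely.

```bash
cat > b.py <<'E'
from h import *
manip.movep([0.38,0.10,0.30],down(np.pi/2))
c=shot("wrist");save(c,"w_jars");print(c["tool_from_camera"],c["fx"]);print("jar",pin(c,"jar_1"))
manip.movep([0.42,-0.34,0.32],down(np.pi/2))
manip.movep([0.47,-0.36,0.32],down(np.pi/2))
c=shot("wrist");save(c,"w_mill")
for t in ["mill","lip","station_2","used_jar","clamp_nose","start_top"]: print(t,pin(c,t))
print(manip.read_clock(),manip.read_qpos())
import pickle;pickle.dump(c,open("mill.pkl","wb"))
E
python3 b.py
```

```text
[[-3.64400318e-04 -9.56416141e-01 -2.92006905e-01  8.11703438e-02]
 [ 9.99999784e-01 -5.08216682e-04  4.16655894e-04  7.58715675e-04]
 [-5.46899203e-04 -2.92006690e-01  9.56416119e-01 -1.71188473e-01]
 [ 0.00000000e+00  0.00000000e+00  0.00000000e+00  1.00000000e+00]] 415.96082564584395
jar [(0.94, array([0.4383, 0.0886, 0.0044])), (0.65, array([ 0.4437, -0.1006,  0.0016])), (0.59, array([ 0.4268, -0.0129,  0.0074]))]
mill []
lip [(0.78, array([ 0.5751, -0.3571,  0.1076]))]
station_2 [(0.74, array([ 0.5181, -0.2876,  0.0271])), (0.72, array([ 3.344e-01, -4.177e-01, -3.000e-04])), (0.69, array([ 0.5139, -0.4414,  0.0327])), (0.39, array([ 0.4409, -0.1002,  0.0065]))]
used_jar [(0.6, array([ 0.5153, -0.3614,  0.0308]))]
clamp_nose [(0.61, array([ 0.4529, -0.3528,  0.1031])), (0.24, array([ 0.5151, -0.3602,  0.0323]))]
start_top [(0.66, array([ 0.4933, -0.2057,  0.1073])), (0.4, array([ 0.5128, -0.3586,  0.0317]))]
5.8417 [-7.54624875e-01  3.63349699e-01  1.26932265e+00 -2.19592475e-05
  1.50859760e+00 -2.32531662e+00]
```

View pics/w_jars.png

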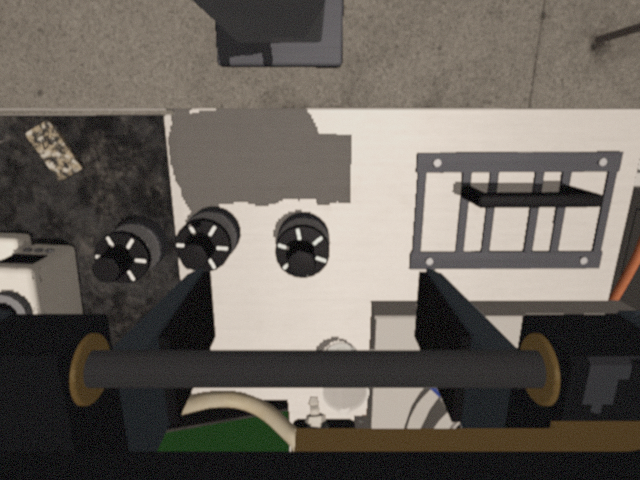

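View pics/w_mill.png

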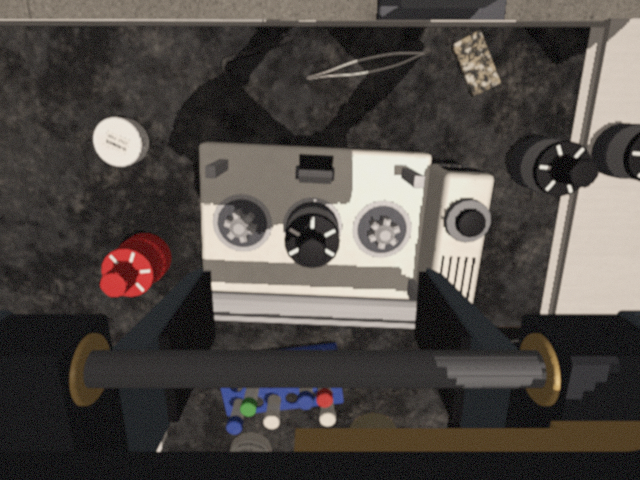

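The first wrist picture shows the three jars at (123,256), (203,245) and (302,248), with white marks on the lids, and the frame at upper right. The mill picture shows coupling 3 at (241,222), the used jar at (312,237), coupling 1 at (383,230), the start button at (468,219) and the clamp at (315,172).

Next I'll fit the mill pose and rectify the couplings.

```bash
cat >> h.py <<'E'
def rect(c,x,y,z,half=0.04,s=5000):
    n=int(2*half*s)
    ii,jj=np.mgrid[:n,:n]; X=x+half-ii/s; Y=y+half-jj/s   # image up=+x, left=+y
    P=(np.stack([X,Y,np.full_like(X,z)],-1)-c["t"])@c["R"]
    u=P[...,0]/P[...,2]*c["fx"]+c["cx"];v=P[...,1]/P[...,2]*c["fy"]+c["cy"]
    return cv2.remap(c["img"],u.astype(np.float32),v.astype(np.float32),cv2.INTER_CUBIC)
def fold(c,x,y,z,r0,r1):
    """brightness folded by 60 deg: phase of bright feature (deg), contrast"""
    a=np.radians(np.arange(0,360,1.));r=np.arange(r0,r1,0.0005)
    A,Rr=np.meshgrid(a,r)
    P=(np.stack([x+Rr*np.cos(A),y+Rr*np.sin(A),np.full_like(A,z)],-1)-c["t"])@c["R"]
    u=P[...,0]/P[...,2]*c["fx"]+c["cx"];v=P[...,1]/P[...,2]*c["fy"]+c["cy"]
    g=cv2.remap(cv2.cvtColor(c["img"],cv2.COLOR_RGB2GRAY).astype(np.float32),u.astype(np.float32),v.astype(np.float32),cv2.INTER_LINEAR).mean(0)
    f=(g*np.exp(-6j*a)).sum()*2/len(a)
    return np.degrees(-np.angle(f)/6)%60,abs(f)
E
cat > c.py <<'E'
from h import *
import pickle;from scipy.optimize import least_squares
c=pickle.load(open("mill.pkl","rb"))
obs=[((0,80),(.5152,-.2827)),((0,80),(.5139,-.2816)),((0,80),(.5181,-.2876)),((0,0),(.5135,-.3639)),((0,0),(.5138,-.3604)),((0,0),(.5121,-.3609)),((0,0),(.5127,-.3639)),((0,0),(.5153,-.3614)),((0,0),(.5134,-.3623)),((0,0),(.517,-.3593)),
((0,-80),(.5096,-.4436)),((0,-80),(.5092,-.4407)),((0,-80),(.5139,-.4414)),((58,0),(.5719,-.366)),((58,0),(.5766,-.3596)),((58,0),(.5751,-.3571)),((-62,0),(.4555,-.3588)),((-62,0),(.4548,-.3548)),((-62,0),(.4529,-.3528))]
L=np.array([o[0] for o in obs])/1000.;M=np.array([o[1] for o in obs])
def T(p,L):
    s,k=np.sin(p[2]),np.cos(p[2]);return np.c_[p[0]+k*L[:,0]-s*L[:,1],p[1]+s*L[:,0]+k*L[:,1]]
p=least_squares(lambda p:(T(p,L)-M).ravel(),[.51,-.36,0],loss="soft_l1",f_scale=.003).x
print(p,np.degrees(p[2]))
S=T(p,np.array([[0,.08],[0,0],[0,-.08]]));print(S)
ims=[]
for i,z in ((0,.05),(1,.09),(2,.05)):
    im=rect(c,S[i,0],S[i,1],z).copy();cv2.circle(im,(200,200),85,(255,0,0),1);cv2.circle(im,(200,200),2,(255,0,0),-1);ims.append(cv2.resize(im,(266,266)))
    for zz in (.04,.05): print(i,zz,fold(c,S[i,0],S[i,1],zz,.008,.016))
cv2.imwrite("pics/rect0.png",np.hstack(ims)[:,:,::-1])
ed=cloud(c)
for (u,v) in ((202,143),(430,152)):   # deck front corners, z=.03
    d=c["R"]@np.array([(u-c["cx"])/c["fx"],(v-c["cy"])/c["fy"],1]);print(c["t"]+d*(.03-c["t"][2])/d[2])
E
python3 c.py
```

```text
[ 0.5144696  -0.36123276 -0.03732498] -2.1385635671425374
[[ 0.5174549  -0.28128847]
 [ 0.5144696  -0.36123276]
 [ 0.51148429 -0.44117704]]
0 0.04 (np.float64(53.155027609984515), np.float64(4.220931883997522))
0 0.05 (np.float64(50.31134328289866), np.float64(34.58258061572753))
1 0.04 (np.float64(56.08731278902871), np.float64(12.181271388359853))
1 0.05 (np.float64(55.89702225199299), np.float64(13.888565253584268))
2 0.04 (np.float64(20.410659344590094), np.float64(10.953905373788531))
2 0.05 (np.float64(11.548445523542206), np.float64(25.173182157024222))
[ 0.4222852 -0.4796315  0.03     ]
[ 0.43145299 -0.23212879  0.03      ]
```

View pics/rect0.png

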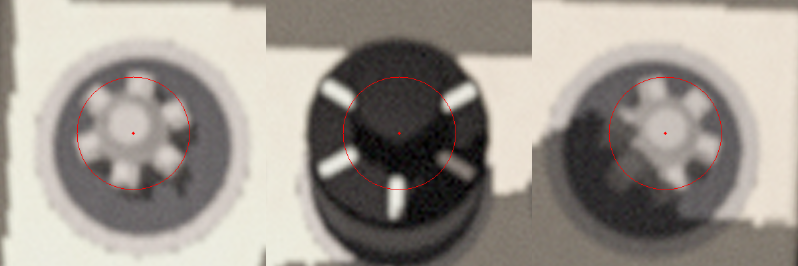

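The crops show clear teeth on couplings 1 and 3, about 1–2 mm off my centres, so I'll refine them by contrast. The used jar is centred in its crop. Moving it now.

```bash
cat >> h.py <<'E'
from scipy.optimize import minimize
def refine(c,x,y,z,r0,r1):
    best=min((minimize(lambda q:-fold(c,q[0],q[1],z,r0,r1)[1],[x+a,y+b],method="Nelder-Mead",options=dict(initial_simplex=[[x+a,y+b],[x+a+.002,y+b],[x+a,y+b+.002]],xatol=1e-4,fatol=.05)) for a,b in ((0,0),(.002,.002),(-.002,-.002),(.002,-.002),(-.002,.002))),key=lambda r:r.fun)
    return (*best.x,*fold(c,*best.x,z,r0,r1))
def lower(p,z,R=None,lim=15,step=.003):
    """go straight down in steps from present height, stop on force; returns z reached"""
    f0=np.array(manip.read_ft_force())[2];zz=manip.read_eef_pos()[2]
    while zz>z+1e-4:
        zz=max(z,zz-step);manip.move_straight([p[0],p[1],zz],R,.05)
        f=manip.read_ft_force()[2]-f0
        if f>lim: return zz,f
    return zz,manip.read_ft_force()[2]-f0
E
cat > d.py <<'E'
from h import *
import pickle
c=pickle.load(open("mill.pkl","rb"))
for s in ((.5175,-.2813),(.5115,-.4412)): print(refine(c,*s,.049,.008,.017))
u=refine(c,.5145,-.3612,.09,.015,.026);print(u)
R=down(np.pi/2-.037)
manip.movep([u[0],u[1],.18],R)
manip.move_straight([u[0],u[1],.097],vel=.1);manip.clamp();print(manip.read_finger_gap(),manip.read_grasp_force())
manip.move_straight([u[0],u[1],.135],vel=.08);manip.move_straight([u[0],u[1],.22]);print(manip.read_finger_gap(),manip.read_ft_force())
R=down(np.pi/2)
manip.movep([.42,-.25,.23],R);manip.movep([.36,.15,.18],R);print(manip.read_finger_gap())
manip.move_straight([.36,.15,.085],vel=.12)
print(lower((.36,.15),.0735,lim=4,step=.0015))
manip.let_go();manip.move_straight([.36,.15,.2])
manip.movep([.40,.0,.24],R)
c=shot("wrist");save(c,"w2");print(pin(c,"jar_1"),manip.read_clock());pickle.dump(c,open("w2.pkl","wb"))
E
python3 d.py
```

```text
(np.float64(0.5188592796325683), np.float64(-0.28098737983703614), np.float64(49.944658255704965), np.float64(38.84607483677358))
(np.float64(0.512536926269531), np.float64(-0.4411607849121093), np.float64(10.958840849001183), np.float64(26.604856560324396))
(np.float64(0.5155809631347655), np.float64(-0.3607443725585938), np.float64(58.34586969730681), np.float64(49.467115183893384))
0.02726745367463307 29.97237503528595
0.02682715699520471 [ 0.07400174 -0.439412   -3.07042119]
0.027233287122819645
(0.0735, np.float64(-0.26959365799996515))
[(0.84, array([0.4409, 0.0906, 0.001 ])), (0.59, array([ 0.4289, -0.0104,  0.0053]))] 17.725
```

```bash
cat > e.py <<'E'
from h import *
import pickle
c=pickle.load(open("w2.pkl","rb"))
for j,zb in (((.4405,.0905),.006),((.4285,-.0105),.006),((.444,-.1),0)):
    for z in (.058,.061): print(j,z,refine(c,*j,zb+z,.015,.026))
a=[rect(c,.4405,.0905,.066),rect(c,.4285,-.0105,.066)]
cv2.imwrite("pics/w2b.png",np.vstack([c["img"],cv2.resize(np.hstack(a),(640,320))])[:,:,::-1][:, :][:800])
P=pin(c,"frame");print(P)
E
python3 e.py; python3 -c "
import cv2;i=cv2.imread('pics/w2b.png');cv2.imwrite('pics/w2c.png',cv2.resize(i,(480,600)))"
```

```text
(0.4405, 0.0905) 0.058 (np.float64(0.43811269873380687), np.float64(0.08937570738792422), np.float64(9.901590851712479), np.float64(43.910788747863506))
(0.4405, 0.0905) 0.061 (np.float64(0.43715000915527347), np.float64(0.08863451385498045), np.float64(9.87248393394019), np.float64(43.82026101335981))
(0.4285, -0.0105) 0.058 (np.float64(0.4317618370056152), np.float64(-0.013772294998168944), np.float64(26.181490905652804), np.float64(37.91338226358705))
(0.4285, -0.0105) 0.061 (np.float64(0.43076674890518196), np.float64(-0.013683439254760739), np.float64(26.162007194750743), np.float64(38.08317083019679))
(0.444, -0.1) 0.058 (np.float64(0.4467982940673828), np.float64(-0.10208431243896487), np.float64(25.097684462620208), np.float64(46.814910928984425))
(0.444, -0.1) 0.061 (np.float64(0.44574499511718746), np.float64(-0.10135278320312503), np.float64(24.98465754241947), np.float64(46.959229218943634))
[]
```

View pics/w2c.png

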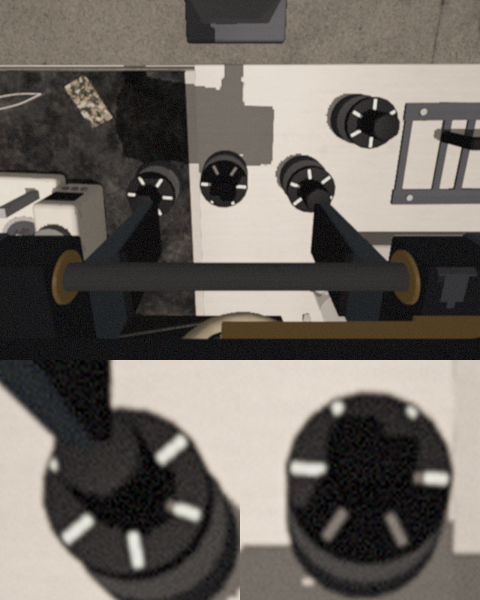

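The used jar stands upright on the cover at upper right (370,120), and the marks on the other lids are readable. Picking the first jar for station 3 and checking the marks in hand.

```bash
cat >> h.py <<'E'
st={1:(.5189,-.2810,49.95),2:(.5157,-.3609,58.35),3:(.5125,-.4411,10.96)}
def look(j,zb):
    manip.movep([j[0]-.045,j[1],.22],down(np.pi/2))
    c=shot("wrist");ps=[p for cf,p in pin(c,"jar_1")];print("pins",ps)
    ps=[p for p in ps if np.hypot(*(p[:2]-j))<.06]
    s=min(ps,key=lambda p:np.hypot(*(p[:2]-j)))[:2] if ps else j
    r=refine(c,s[0],s[1],zb+.06,.015,.026);print("jar",np.round(r,4));return r,c
def inhand(tag=None):
    p=manip.read_eef_pos();c=shot("wrist")
    r=fold(c,p[0],p[1],p[2]-.007,.016,.026)
    if tag: cv2.imwrite("pics/%s.png"%tag,rect(c,p[0],p[1],p[2]-.007)[:,:,::-1])
    return r
def pick(r,zb,k,gp):
    """grasp so that, turned by (k-m), the gripper yaw ends at gp (deg)"""
    d=k-r[2];g=min((gp-d+60*n for n in range(-6,7)),key=lambda a:abs(a-90));print("gpick",g)
    gpl=gp+60*0; R=down(np.radians(g)); z=zb+.068
    manip.movep([r[0],r[1],z+.09],R);manip.move_straight([r[0],r[1],z],vel=.12);manip.clamp()
    gap=manip.read_finger_gap();manip.move_straight([r[0],r[1],z+.1],vel=.15)
    print("gap",gap,manip.read_finger_gap(),manip.read_clock());return g
E
cat > f.py <<'E'
from h import *
r,c=look(np.array([.438,.0895]),.006)
g=pick(r,.006,st[3][2],90)
print(inhand("ih1"),"expected",r[2])
d=(st[3][2]-r[2]);R=down(np.pi/2)
manip.movep([.42,-.25,.21],R);manip.movep([st[3][0],st[3][1],.20],R)
print(inhand("ih2"),"want",st[3][2],manip.read_finger_gap(),manip.read_clock())
a=cv2.imread("pics/ih1.png");b=cv2.imread("pics/ih2.png");cv2.imwrite("pics/ih.png",np.hstack([a,b]))
E
python3 f.py
```

```text
pins [array([ 0.4277, -0.0142,  0.0055]), array([0.4374, 0.0893, 0.0005]), array([ 0.4404, -0.102 ,  0.0028])]
jar [ 0.4376  0.0883 10.4069 47.2769]
gpick 89.44690400276426
gap 0.02737395110243674 0.027291234648438627 21.4333
(np.float64(9.671465947786512), np.float64(10.443105111629949)) expected 10.406904002764263
(np.float64(10.431419493196152), np.float64(9.965481577978544)) want 10.96 0.02756445047799846 23.675
```

View pics/ih.png

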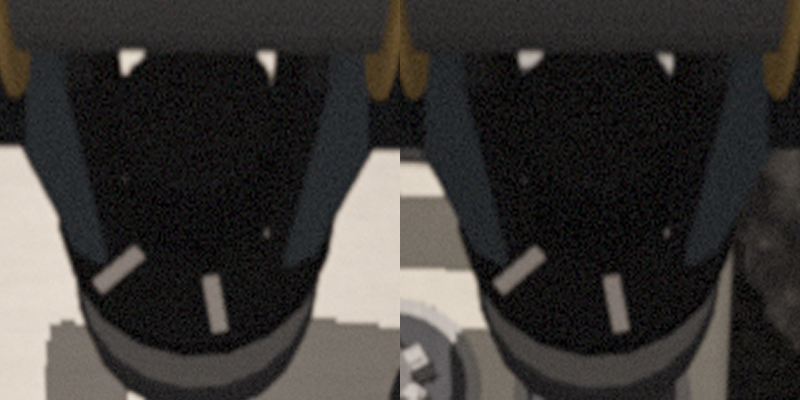

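The in-hand crops show two lid marks at the expected angle before and after the carry, so nothing slipped. Inserting at station 3.

```bash
cat >> h.py <<'E'
def insert(n,gp,off=.068,dz=.0):
    x,y,_=st[n];R=down(np.radians(gp));zf=.03+off+dz
    manip.move_straight([x,y,zf+.03],R,.12)
    z,f=lower((x,y),zf+.0005,R,lim=12,step=.003)
    print("z over home",z-zf,"f",f,"t",manip.read_ft_force(),manip.read_finger_gap(),manip.read_clock());return z-zf
E
cat > g.py <<'E'
from h import *
h=insert(3,90)
E
python3 g.py
```

```text
z over home 0.0005000000000000004 f -1.4212832685810215 t [ 0.4594912   0.18105436 -3.3942083 ] 0.02728431752504555 27.175
```

```bash
cat > g.py <<'E'
from h import *
manip.let_go();x,y,_=st[3];manip.move_straight([x,y,.22],vel=.25)
manip.movep([.42,-.30,.22],down(np.pi/2))
r,c=look(np.array([.4455,-.1015]),0.)
g=pick(r,0.,st[1][2],70)
print(inhand("ih3"),"exp",r[2])
manip.movep([.43,-.25,.2],down(np.radians(70)));manip.movep([st[1][0],st[1][1],.2],down(np.radians(70)))
a=inhand("ih4");print(a,"want",st[1][2],manip.read_finger_gap())
if abs((a[0]-st[1][2]+30)%60-30)<3.0 and manip.read_finger_gap()>.025: insert(1,70)
E
python3 g.py
```

```text
pins [array([ 0.4421, -0.1003,  0.0016]), array([ 0.4285, -0.0164,  0.0074])]
jar [ 0.4462 -0.1014 24.7709 36.0548]
gpick 104.82092830269565
gap 0.027286736608417128 0.027321347230717212 33.6083
(np.float64(25.02947625869468), np.float64(10.50567446607916)) exp 24.770928302695655
(np.float64(47.95793083474515), np.float64(9.348463482465284)) want 49.95 0.02725596335256809
z over home 0.0005000000000000004 f -0.694681152549685 t [-1.17961153 -1.41317475 -2.96848961] 0.027284413159623815 38.3333
```

```bash
cat > g.py <<'E'
from h import *
manip.let_go();x,y,_=st[1];manip.move_straight([x,y,.22],vel=.25)
manip.movep([.42,-.25,.22],down(np.pi/2))
r,c=look(np.array([.431,-.0137]),.006)
g=pick(r,.006,st[2][2],88)
print(inhand("ih5"),"exp",r[2])
R=down(np.radians(88))
manip.movep([.43,-.25,.22],R);manip.movep([.45,-.34,.22],R);manip.movep([st[2][0],st[2][1],.22],R)
a=inhand("ih6");print(a,"want",st[2][2],manip.read_finger_gap())
if abs((a[0]-st[2][2]+30)%60-30)<3.0 and manip.read_finger_gap()>.025: insert(2,88)
E
python3 g.py
```

```text
pins [array([ 0.4282, -0.0108,  0.005 ])]
jar [ 4.30900e-01 -1.38000e-02  2.56935e+01  4.13279e+01]
gpick 115.34346432772053
gap 0.027458948020011285 0.027261897650447665 44.7667
(np.float64(25.815553526666303), np.float64(9.185709661549689)) exp 25.693464327720523
(np.float64(56.10999701063025), np.float64(8.527900237522339)) want 58.35 0.02732055556886531
z over home 0.0005000000000000004 f 0.5097526595326758 t [ 0.77332695 -0.62138227 -1.94215922] 0.027391025208362965 50.325
```

```bash
cat > k.py <<'E'
from h import *
import pickle
manip.let_go();x,y,_=st[2];manip.move_straight([x,y,.22],vel=.25)
manip.movep([.44,-.36,.30],down(np.pi/2));c=shot("wrist");P=cloud(c);pickle.dump(c,open("mill2.pkl","wb"))
for n in st:
    m=np.hypot(P[...,0]-st[n][0],P[...,1]-st[n][1])<.010;print(n,np.percentile(P[...,2][m],[50,90]))
manip.movep([.37,-.1,.26],down(0.));manip.movep([.38,.27,.24],down(0.))
c=shot("wrist");save(c,"fr");pickle.dump(c,open("fr.pkl","wb"))
print(pin(c,"frame"),pin(c,"frame_handle"),manip.read_clock())
m=nets.regions_of(c,"frame")[0]["region"]
v,u=np.nonzero(m);d=np.stack([(u-c["cx"])/c["fx"],(v-c["cy"])/c["fy"],np.ones(len(u))],1)@c["R"].T
q=c["t"]+d*((.012-c["t"][2])/d[:,2])[:,None]
print(cv2.minAreaRect((q[:,:2]*1000).astype(np.float32)))
P=cloud(c);h=P[(P[...,2]>.055)&(P[...,2]<.08)&(abs(P[...,0]-.385)<.06)&(abs(P[...,1]-.322)<.09)]
print(len(h),cv2.minAreaRect((h[:,:2]*1000).astype(np.float32)),np.median(h[:,2]))
o=c["img"].copy();o[m]=o[m]//2+np.array([127,0,0],np.uint8);cv2.imwrite("pics/fr.png",o[:,:,::-1])
E
python3 k.py
```

```text
1 [0.12499096 0.12577163]
2 [0.12474414 0.12564   ]
3 [0.12474898 0.12569419]
[] [(0.88, array([0.3828, 0.3222, 0.0603]))] 55.8833
((407.64105224609375, 325.2297668457031), (136.566650390625, 222.83236694335938), 0.336580753326416)
2577 ((382.7297058105469, 325.2862548828125), (13.355878829956055, 123.98785400390625), 0.2973717153072357) 0.06761165525880025
```

View pics/fr.png

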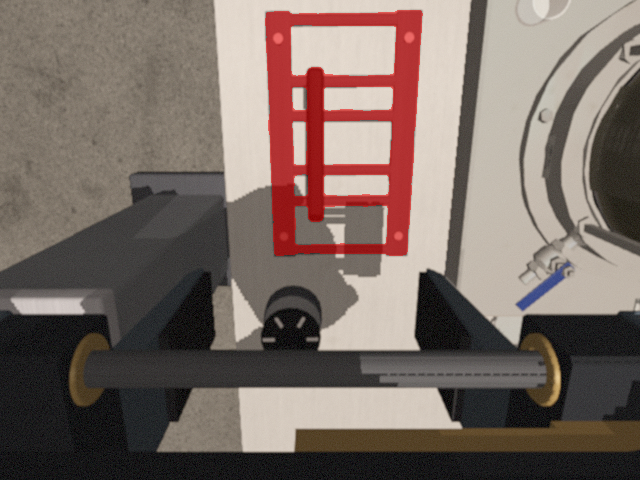

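All three jars' tops read z ≈ 0.125, so they are home. The picture shows the frame segmented cleanly at (340,130), with its handle at (315,145) and the used jar standing at (292,330). Grasping the frame by its handle and carrying it tilted.

```bash
cat >> h.py <<'E'
MO=np.array([.5157,-.3609,0]);PSI=-.0385
from scipy.spatial.transform import Rotation as Ro
def fpose(xr,zr,th,dy=0.,off=(-.025,0.,.040)):
    """TCP pose for frame rear bottom edge at mill x=xr, z=zr, tilted th deg rear down"""
    Rm=Ro.from_euler("z",PSI).as_matrix();Rf=Ro.from_euler("y",np.radians(th)).as_matrix()
    p=MO+Rm@(np.array([xr,dy,zr])+Rf@(np.array(off)-[.068,0,0]))
    return p,Rm@Rf@down(0.)
def hand():
    p=np.array(manip.read_eef_pos());R=np.array(manip.read_orientation());c=shot("wrist")
    return [(a,np.round(R.T@(b-p),4)) for a,b in pin(c,"frame_handle")],manip.read_finger_gap()
E
cat > l.py <<'E'
from h import *
for a in ((.042,.155,15),(.042,.0955,15),(.067,.0955,15),(.068,.0935,0)): print(fpose(*a)[0].round(3),manip.ik(*fpose(*a)) is not None)
h=(.3827,.3253);R=down(np.radians(.3))
manip.movep([*h,.13],R);manip.move_straight([*h,.046],vel=.12);manip.clamp();print(manip.read_finger_gap())
manip.move_straight([*h,.21],vel=.12);print(hand())
manip.movep([.36,0.,.22],down(0.));manip.movep([.37,-.2,.22],down(0.))
p,R=fpose(.042,.155,15);manip.movep(p-[.03,0,-.02],R);manip.move_straight(p,R,.12)
print(hand(),manip.read_ft_force(),manip.read_clock());c=shot("scene");cv2.imwrite("pics/s1.png",cv2.resize(c["img"][180:400,250:520,::-1],(800,652))[:600])
E
python3 l.py
```

```text
[ 0.478 -0.359  0.218] True
[ 0.478 -0.359  0.158] True
[ 0.503 -0.36   0.158] True
[ 0.491 -0.36   0.134] True
0.013927519739775919
([], 0.013862521550376664)
([(0.64, array([-0.0031,  0.0025, -0.0182]))], 0.013770181693384839) [-0.09165089 -0.19056416 -3.13378494] 63.4667
```

View pics/s1.png

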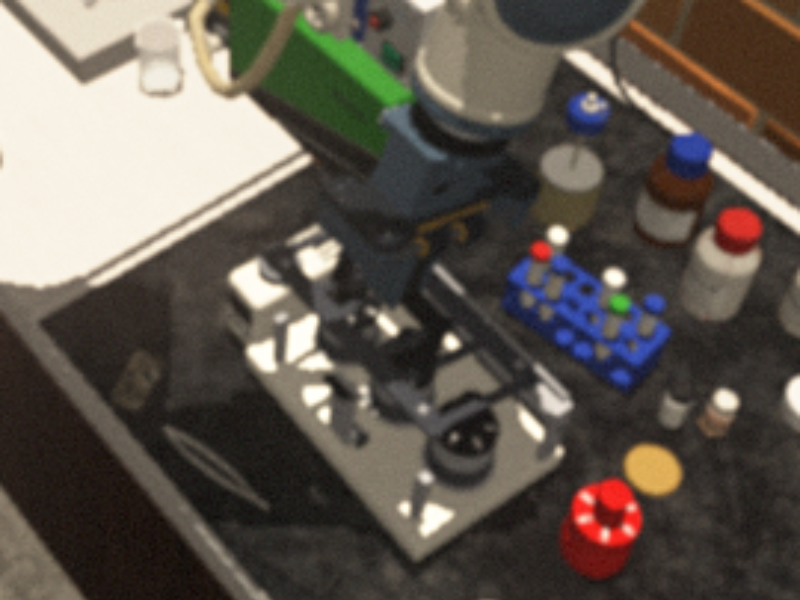

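The frame hangs tilted above the mill with its rear bar just short of the lip, and all the jars are clear below it. A quick depth check of its pose in hand, then lower and slide with force watch.

```bash
cat > m.py <<'E'
from h import *
p0=np.array(manip.read_eef_pos());R0=np.array(manip.read_orientation());c=shot("wrist")
Q=(cloud(c)-p0)@R0  # tool coords: x=mill y, y=frame x
m=(c["range_z"]>0)&(abs(Q[...,1]-.093+.005)<.004)&(abs(Q[...,0])<.11)&(Q[...,2]>.015)&(Q[...,2]<.055)
print("rear bar tool z (want .034)",m.sum(),np.percentile(Q[...,2][m],[10,50,90]))
m2=(c["range_z"]>0)&(abs(Q[...,2]-.034)<.008)&(abs(Q[...,0])<.13)
print("x-range (want +-.112), y (want -.043,.093)",np.percentile(Q[m2][:,0],[1,99]),np.percentile(Q[m2][:,1],[1,99]))
f0=np.array(manip.read_ft_force())
def go(a,v=.06,lim=12):
    p,R=fpose(*a);manip.move_straight(p,R,v);f=np.array(manip.read_ft_force())-f0;print(a,f.round(1));return np.abs(f).max()<lim
ok=True
for z in (.13,.11,.10,.0955): ok=ok and go((.042,z,15))
for x in (.048,.052,.056,.060,.064,.067): ok=ok and go((x,.0955,15),.04)
print(ok,manip.read_clock(),manip.read_finger_gap())
E
python3 m.py
```

```text
rear bar tool z (want .034) 4534 [0.03242022 0.03332328 0.03416714]
x-range (want +-.112), y (want -.043,.093) [-0.02750959  0.110278  ] [-0.04044358  0.09364655]
(0.042, 0.13, 15) [ 0.2 -0.3 -1.2]
(0.042, 0.11, 15) [ 0.5 -1.1 -0.3]
(0.042, 0.1, 15) [ 0.3  0.3 -0.3]
(0.042, 0.0955, 15) [-0.3 -0.  -1.2]
(0.048, 0.0955, 15) [-0.2 -0.4 -1.1]
(0.052, 0.0955, 15) [-0.6 -1.5  0.4]
(0.056, 0.0955, 15) [-0.1 -0.6 -0.7]
(0.06, 0.0955, 15) [-0.6 -0.1 -0.9]
(0.064, 0.0955, 15) [ 0.4  0.1 -1.2]
(0.067, 0.0955, 15) [-0.   0.  -1.4]
True 66.7333 0.013883827450180974
```

```bash
cat > n.py <<'E'
from h import *
f0=np.array(manip.read_ft_force())
for x,z,t in ((.067,.0945,13),(.0675,.094,11),(.068,.0935,9),(.068,.0935,7),(.068,.0933,5.5),(.068,.0932,4),(.068,.093,3),(.068,.093,2),(.068,.093,1),(.068,.093,0),(.068,.0925,-.5)):
    p,R=fpose(x,z,t);manip.move_straight(p,R,.05);f=np.array(manip.read_ft_force())-f0;print(t,f.round(1),manip.read_finger_gap())
    if np.abs(f).max()>45: break
c=shot("wrist");print(pin(c,"clamp_nose"),manip.read_clock())
E
python3 n.py
```

```text
13 [-0.2 -0.4  1.6] 0.014003984918502424
11 [-0.1 -0.5  1.1] 0.013853123852668509
9 [ 0.  -0.9  0.7] 0.014053418290507965
7 [0.6 0.2 1. ] 0.013729957405508978
5.5 [ 3.  -0.1  0.9] 0.013754507706670114
4 [ 3.6 -1.8  0.4] 0.014145372037705007
3 [ 4.2 -2.1 -0.7] 0.01431867494088164
2 [ 3.2 -1.5 -0.6] 0.013605362076066194
1 [0.1 1.6 4.3] 0.013819901729400277
0 [0.  0.9 5.6] 0.014116007060529102
-0.5 [-2.8  4.8 23.9] 0.013768790919316364
[] 69.5833
```

The x-force dropped away at 1° and the vertical force then rose on the rests, so it probably snapped. Releasing and inspecting.

```bash
cat > o.py <<'E'
from h import *
manip.let_go();p=np.array(manip.read_eef_pos());manip.move_straight([p[0],p[1],.23],down(PSI),.2)
manip.movep([.43,-.36,.30],down(np.pi/2))
c=shot("wrist");save(c,"fin");P=cloud(c)
Q=(P-MO)@Ro.from_euler("z",PSI).as_matrix()
for x in (-62,58-10,0,-50):
  for y in (-104,-40,40,104):
    m=(abs(Q[...,0]-x/1000)<.004)&(abs(Q[...,1]-y/1000)<.004);print(x,y,Q[...,2][m].mean().round(4) if m.any() else None,end=" | ")
  print()
m=(abs(Q[...,2]-.099)<.004)&(Q[...,0]<.03)&(abs(Q[...,1])<.13);print(np.percentile(Q[m],[.5,99.5],axis=0).round(4))
for t in ("clamp_nose","start_top","frame","frame_handle"): print(t,[(a,((b-MO)@Ro.from_euler("z",PSI).as_matrix()).round(4),b) for a,b in pin(c,t)])
print(manip.read_clock())
E
python3 o.py
```

```text
-62 -104 0.0991 | -62 -40 0.0696 | -62 40 0.0697 | -62 104 0.0995 | 
48 -104 None | 48 -40 0.076 | 48 40 0.0777 | 48 104 0.1007 | 
0 -104 None | 0 -40 0.0302 | 0 40 0.0303 | 0 104 0.0953 | 
-50 -104 0.0914 | -50 -40 0.0796 | -50 40 0.0791 | -50 104 0.0882 | 
[[-0.0671 -0.1102  0.0954]
 [ 0.0289  0.11    0.1024]]
clamp_nose [(0.84, array([-0.061 ,  0.0038,  0.1031]), array([ 0.4549, -0.3548,  0.1031])), (0.16, array([-0.1814, -0.0669, -0.0005]), array([ 0.3319, -0.4208, -0.0005]))]
start_top [(0.8, array([-0.031 ,  0.1528,  0.1051]), array([ 0.4906, -0.207 ,  0.1051]))]
frame [(0.68, array([0.0021, 0.0014, 0.0903]), array([ 0.5179, -0.3596,  0.0903])), (0.65, array([-0.0028,  0.0017,  0.0319]), array([ 0.513 , -0.3591,  0.0319]))]
frame_handle [(0.89, array([-0.0259, -0.0019,  0.1476]), array([ 0.4897, -0.3618,  0.1476]))]
73.25
```

View pics/fin.png

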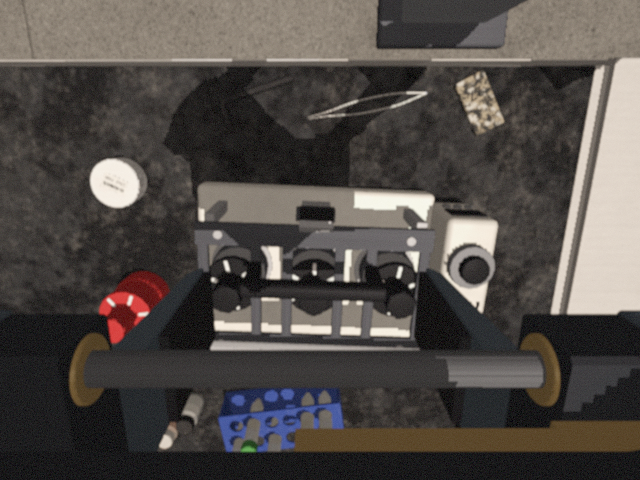

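The frame lies flat at z 0.099, centred on the mill to within a millimetre, with the clamp nose closed over its front edge at (315,213). All three grips stand up through the slots. Pressing the start button at (473,269).

```bash
cat > p.py <<'E'
from h import *
b=(.4906,-.2076);R=down(np.pi/2);manip.clamp()
manip.movep([*b,.16],R);manip.move_straight([*b,.112],vel=.08)
f0=manip.read_ft_force()[2];z=.112
while z>.090:
    z-=.001;manip.move_straight([*b,z],vel=.03);f=manip.read_ft_force()[2]-f0;print(round(z,3),round(f,1),end="; ")
    if f>22: break
manip.pause(.3);print(manip.read_ft_force()[2]-f0)
manip.move_straight([*b,.2],vel=.12);manip.movep([.40,-.25,.28],R);manip.let_go()
for n in ("top",):
    c=shot(n);cv2.imwrite("pics/end.png",cv2.resize(c["img"][180:360,120:520,::-1],(800,360)))
    print(pin(c,"jar_1"),pin(c,"used_jar"),pin(c,"beaker"),pin(c,"frame"))
print(manip.read_clock())
E
python3 p.py
```

```text
0.111 0.2; 0.11 0.6; 0.109 0.0; 0.108 0.6; 0.107 1.2; 0.106 3.2; 0.105 2.5; 0.104 4.0; 0.103 4.1; 0.102 5.1; 0.101 8.5; 0.1 24.1; 24.79280169230833
[(0.74, array([ 0.5147, -0.4353,  0.027 ])), (0.61, array([ 0.5595, -0.5664, -0.0056])), (0.54, array([ 0.5194, -0.2757,  0.0291])), (0.44, array([ 0.5128, -0.359 ,  0.0325]))] [] [(0.4, array([0.603 , 0.1325, 0.0041]))] [(0.78, array([ 0.5204, -0.3599,  0.0932]))]
82.7333
```

View pics/end.png

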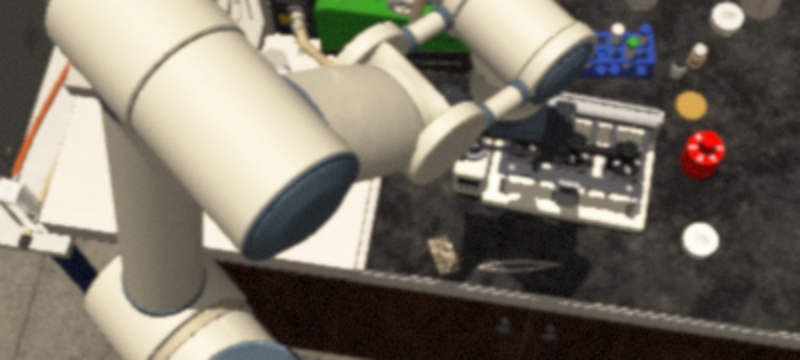

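The frame is still locked in this view and the button reached its stop. The arm hides the used jar from the top camera, so I'll check it from the scene camera before handing in.

```bash
python3 - <<'E'
from h import *
c=shot("scene");print(pin(c,"jar_1"),pin(c,"frame"))
P=cloud(c);m=np.hypot(P[...,0]-.36,P[...,1]-.15)<.012;print(m.sum(),np.percentile(P[...,2][m],90) if m.any() else None)
if m.any() and np.percentile(P[...,2][m],90)>.09: print(manip.sign_off())
E
```

```text
[(0.93, array([ 0.5594, -0.5673,  0.0006])), (0.87, array([ 0.5117, -0.4393,  0.0315])), (0.71, array([ 0.514 , -0.2802,  0.0326])), (0.53, array([ 0.508 , -0.3678,  0.0287]))] [(0.67, array([ 0.5176, -0.3614,  0.0957])), (0.61, array([ 0.3326, -0.4191, -0.0043]))]
47 0.10159285318863058
the job is handed in; nothing more can be done
None
```

The job is done and handed in: the used jar stands upright on the cover, all three fresh jars are home on their couplings, the frame is hooked and clamped, and the start button was pushed fully in (about 83 s of the 192 s used).

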